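# Put the hardness lab's check pieces back in their fitted trays

### The job

Put the red specimen mount, the round spirit level, the small steel jaw block and the flat rectangular reference block that lie out to the right of the blue trays each back into the blue tray whose recess and black silhouette match it. Set each one down without dropping it, the same way up as it stands now and flat on the floor of the recess, not on the rim; leave everything else on the table where it is.

Things in the scene. Friction and masses are not known exactly. Their poses are not given: they have to be found in the camera images.
- red_mount_mid (a point): Red moulded specimen mount, an upright cylinder 32 mm in diameter and 18 mm tall, a bit of metal set in its top; the only red one. This point is its centre, 9 mm above its underside; z up along its axis. Grasp across the diameter.
- level_mid (a point): Round bullseye spirit level, brass-coloured rim and lime-green face, 48 mm in diameter and 15 mm tall, lying face up. This point is its centre, 7.5 mm above its underside; z up. Grasp across the rim.
- jaw_block_mid (a point): Small thick ground-steel jaw block with holes and a slot in its top, light grey, the smaller and thicker of the two loose steel blocks to the right of the trays, near the robot (another such block by the drawer unit stays), 34 x 56 x 20 mm (x, y, z). This point is its centre, 10 mm above its underside; z up, y along its long side. Grasp across the 34 mm width (along x).
- ref_block_mid (a point): Flat rectangular steel hardness reference block, light grey, 50 x 75 x 12 mm (x, y, z), the larger and thinner of the two loose steel blocks to the right of the trays. This point is its centre, 6 mm above its underside; z up, y along its long side. Grasp across the 50 mm width (along x).
- red_mount_tray_floor (a point): Fixed blue plastic tray, 7 mm high overall: 68 x 68 mm. Its one recess is the small round one, 52 mm in diameter, 4 mm deep, lined white, with a black silhouette in the exact outline of the red mount at its centre (10 mm free all round). This point is the centre of the recess floor, 3 mm above the table; z up.
- level_tray_floor (a point): Fixed blue plastic tray, 7 mm high overall: 84 x 84 mm. Its one recess is the large round one, 68 mm in diameter, 4 mm deep, lined white, with a black silhouette in the exact outline of the spirit level at its centre (10 mm free all round). This point is the centre of the recess floor, 3 mm above the table; z up.
- jaw_block_tray_floor (a point): Fixed blue plastic tray, 7 mm high overall: 70 x 92 mm (x, y). Its one recess is the small rectangular one, 54 x 76 mm (x, y), 4 mm deep, lined white, with a black silhouette in the exact outline of the jaw block at its centre (10 mm free all round). This point is the centre of the recess floor, 3 mm above the table; z up; y along the recess's long side, x along its short side. The two ways round are equal.
- ref_block_tray_floor (a point): Fixed blue plastic tray, 7 mm high overall: 86 x 111 mm (x, y). Its one recess is the large rectangular one, 70 x 95 mm (x, y), 4 mm deep, lined white, with a black silhouette in the exact outline of the reference block at its centre (10 mm free all round). This point is the centre of the recess floor, 3 mm above the table; z up; y along the recess's long side, x along its short side. The two ways round are equal.

How it is judged:
By the outcome, as a careful person would: the job done as asked, in the order asked, and still so for the second after the job is handed in, with the robot touching nothing.
It also fails if it takes over 90 s, if anything falls off the work surface, if the arm or the gripper's body presses on something with over 40 N, if the wrist force passes 120 N, or if a joint passes its speed limit or range.

### The arm

A 6-joint arm with a two-finger parallel gripper is mounted at the origin on a cart in front of the work surface, level with it; the furniture and walls round the work are solid. World frame = base frame: x ahead of the robot, y to its left, z up, the work surface at z = 0. Lengths are in m, angles in rad, forces in N, time in s.
With the tool pointing down it reaches from about 0.3 to 0.875 m from the base axis. Payload 6.4 kg.
Tool frame: the origin (TCP) lies on the centre line of the jaws, within the pads' length; the fingertips stand 17 mm ahead of it and the grasp point (between the pads) lies 2 mm behind it; z points along the fingers, y is the line along which they close (so a half turn about z gives the same grasp; the last joint's range is limited). The gripper opens to 88 mm and grips with 3 to 60 N. Pads are 18 mm wide; open, the fingers measure 123 mm over their backs; the gripper's body (75 mm by 187 mm) begins 45 mm behind the grasp point.
Start: joints at [1.049, 0.181, 1.607, -0, 1.354, -0.206], TCP at [0.179, 0.547, 0.256] pointing down, gripper open.
Joint ranges: [-2.99, 2.99], [-0.89, 2.07], [0.3, 2.58], [-1.14, 4.28], [0, 2.63], [-3.12, 3.12]. Speed limits (rad/s): [2.57, 2.57, 3.01, 3.14, 3.14, 3.14].

### API

Orientations are given as a unit quaternion [w, x, y, z].
In Python, from plant import status, read_camera, camera_model, robot gives the robot as it stands.
- The arm moves only by the shell command python3 -m handwheel 'ROWS' [FORCE]. ROWS is JSON, a list of rows, each a list of 5 numbers: the opening, from 0 (shut) to 1 (fully open), then the shift along the tool's x, y, z normalised to -1 to 1, where 1 is 0.1 m, then the turn about the tool's z normalised to -1 to 1, where 1 is 30 degrees. A call has 1 to 12 rows; each row is the pose to reach, as a shift and turn from the pose commanded when the call began, along the tool's axes at that moment; what a row does not reach only later rows make up. A row lasts 1/12 s, in which the tool goes at most 41.7 mm and 7.16 degrees, less where a joint would pass 70% of its speed; a pose out of reach is approached as far as the arm can. A call with a number of a shift or a turn outside -1 to 1 is refused whole. A call with a gripper value outside its range is refused whole. The fingers move at their own pace and stop on an object; FORCE is the grip in N (left out, the last holds). Time passes only in rows, so rows that repeat a pose let the fingers close. It gives the time, the measured TCP pose, the force, the opening and the grip force at its end, in the units of the state.
- status.sense(): the state, without advancing time (a new reading comes with each control period).
- read_camera(name): name is "scene" or "top"; returns the picture (480x640x3 uint8, blue, green, red); there is no depth.
- camera_model(name): a dict with "fx", "fy", "cx", "cy" (pixels), "xyz" and "orientation" of the camera in the world. Camera axes: x right, y up, looking along -z (the intrinsics and any distortion apply to the point x, -y, -z); pixel columns grow to the right and rows downward; lengths in m; the calibration is good to about 2 mm. A picture is of the moment at which its call begins. camera_model takes no time and is no camera call.
- robot.close_job(): hands the job in; it is judged then, once.
The state is a dict: "time": time; "joint_pos": joint angles; "qvel": joint speeds; "joint_efforts": joint torques, N m; "position": TCP position; "orientation": TCP orientation; "contact_force": force on the tool from outside, world axes, zero at the start; "wrist_torque": the same for the moment, N m; "width": finger opening in m; "grasp_force": force on a finger pad.
Only numpy, scipy, OpenCV 4.12 (cv2) and the standard library are available. Lean on these libraries where they do the work, as an engineer would, in place of code of your own. Each camera call takes 0.05 s, during which the arm holds its last target. There are 200 camera calls.

## Working session

There is one attempt and no reset: what is moved stays moved. The work goes in short steps, Python scripts to look and compute and a shell command to move; the robot and the scene stay as the last step left them, time stands still between calls to the robot, and variables do not carry over. Pictures are saved under pics/ and viewed, at most 14 in all, crops included, and the job is handed in when it is done.

```bash
ls; mkdir -p pics; python3 - <<'E'
from plant import status, read_camera, camera_model, robot
import cv2
for n in("top","scene"):
    cv2.imwrite(f"pics/{n}0.png",read_camera(n)); print(camera_model(n))
s=status.sense();print(s["time"],s["position"],s["orientation"],s["width"])
E
```

```text
pics
{'fx': 502.1169438334853, 'fy': 502.1169438334853, 'cx': 321.02312018977193, 'cy': 241.7238641377975, 'xyz': array([0.37022715, 0.08113952, 1.06218494]), 'orientation': array([ 0.70588449,  0.04602203, -0.03784644, -0.70581634])}
{'fx': 473.1414219469991, 'fy': 473.1414219469991, 'cx': 319.16403917728877, 'cy': 244.45343207533313, 'xyz': array([ 0.05034102, -0.5066106 ,  0.45810801]), 'orientation': array([ 0.81383207,  0.48128661, -0.16428262, -0.28116149])}
0.1 [0.17834219 0.54616739 0.25492442] [-2.78419178e-04  1.57256140e-01  9.87557542e-01 -7.27841373e-04] 0.0882334289789757
```

View pics/top0.png

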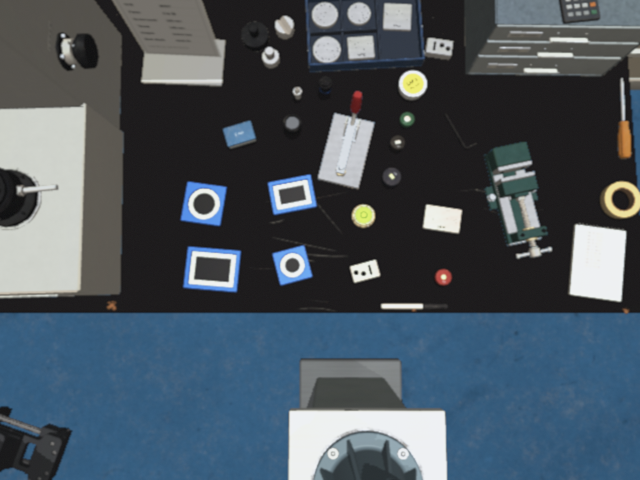

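View pics/scene0.png

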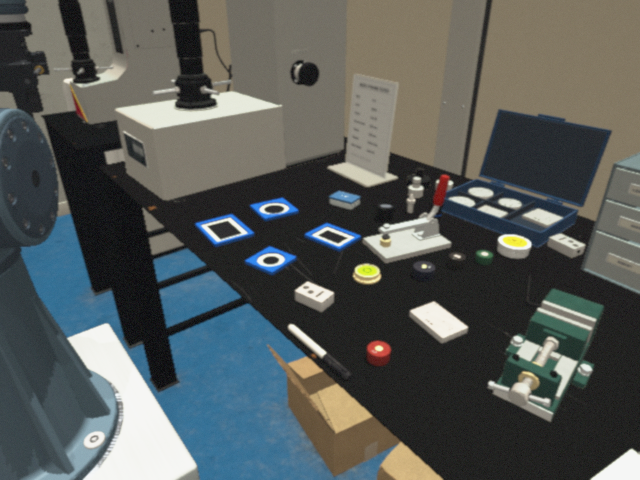

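The top view shows the red mount at (444,277), the level at (364,216), the jaw block at (365,271) and the reference block at (442,219). The trays are: level (204,204), jaw (292,194), reference (212,269), red mount (292,265).

```bash
cat > h.py <<'E'
import numpy as np, cv2
from scipy.spatial.transform import Rotation as R
from plant import status, read_camera, camera_model
def ray(n,u,v,z):
    c=camera_model(n); q=c["orientation"]
    d=R.from_quat([q[1],q[2],q[3],q[0]]).apply([(u-c["cx"])/c["fx"],-(v-c["cy"])/c["fy"],-1])
    return c["xyz"]+d*(z-c["xyz"][2])/d[2]
def proj(n,p):
    c=camera_model(n); q=c["orientation"]
    a=R.from_quat([q[1],q[2],q[3],q[0]]).inv().apply(np.array(p)-c["xyz"])
    return c["cx"]+c["fx"]*a[0]/-a[2], c["cy"]-c["fy"]*a[1]/-a[2]
def find(im,u,v,r,z,thr=75):
    "rectangle round the bright blob near u,v: world centre, size mm, long-side angle deg"
    u0,v0=int(u-r),int(v-r)
    k=6;c=cv2.resize(im[v0:v0+2*r,u0:u0+2*r],None,fx=k,fy=k,interpolation=cv2.INTER_CUBIC).max(2)
    cs,_=cv2.findContours((c>thr).astype(np.uint8),cv2.RETR_EXTERNAL,cv2.CHAIN_APPROX_NONE)
    m=max(cs,key=cv2.contourArea)
    p=np.array([ray("top",u0+(a+.5)/k-.5,v0+(b+.5)/k-.5,z)[:2] for a,b in m[:,0]])
    (cx,cy),(w,h),a=cv2.minAreaRect((p*1000).astype(np.float32))
    if w>h: a+=90   # a: direction of h side minus 90
    return np.round([cx,cy,min(w,h),max(w,h),(a+90)%180],1)
def tool():
    s=status.sense();q=s["orientation"];return s,R.from_quat([q[1],q[2],q[3],q[0]])
def go(x,y,z=None,yaw=None):
    "shift in row units along tool axes; yaw=wanted world direction (deg) of tool y (mod 180)"
    s,r=tool();p=s["position"];z=p[2] if z is None else z
    d=r.inv().apply(np.array([x,y,z])-p)/.1
    ty=r.apply([0,1,0]);cur=np.degrees(np.arctan2(ty[1],ty[0]))
    t=None if yaw is None else -(((yaw-cur)+90)%180-90)/30   # tool z down
    print("t",round(s["time"],2),"pos",p.round(4),"yaw",round(cur,1),"j6",round(s["joint_pos"][5],2),"w",round(s["width"],4),"shift",d.round(3),"turn",t)
E
python3 - <<'E'
from h import *
im=read_camera("top")
for n,u,v,r,z in(("red",444,277,18,.009),("level",364,216,20,.0075),("jaw",365,271,22,.01),("ref",442,219,28,.006),("redT",292,265,26,.0035),("levT",204,204,30,.0035),("jawT",292,194,30,.0035),("refT",212,269,34,.0035)): print(n,find(im,u,v,r,z))
a=cv2.resize(im[180:300,170:330],None,fx=2.5,fy=2.5,interpolation=2);b=cv2.resize(im[180:300,330:490],None,fx=2.5,fy=2.5,interpolation=2)
cv2.imwrite("pics/c1.png",np.hstack([a,b]))
go(.26,-.175,.12,0)
E
```

```text
red [ 422.2 -161.6   35.    35.5  100.9]
level [552.2   4.2  52.   52.8 179.9]
jaw [434.5   2.2  39.4  60.8 104.9]
ref [ 545.9 -163.6   55.8   81.    81.4]
redT [447.7 154.8  73.8  74.4 105. ]Traceback (most recent call last):
  File "<stdin>", line 3, in <module>
  File "h.py", line 18, in find
    p=np.array([ray("top",u0+(a+.5)/k-.5,v0+(b+.5)/k-.5,z)[:2] for a,b in m[:,0]])
                ~~~^^^^^^^^^^^^^^^^^^^^^^^^^^^^^^^^^^^^^^^
  File "h.py", line 5, in ray
    c=camera_model(n); q=c["orientation"]
ValueError: time passes only in moves, steps and waits
```

```bash
sed -i 's/^from plant import.*/from plant import status, read_camera, camera_model as _cm\nfrom functools import lru_cache\ncamera_model=lru_cache(None)(_cm)/' h.py
python3 - <<'E'
from h import *
im=read_camera("top")
for n,u,v,r,z in(("redT",292,265,26,.0035),("levT",204,204,30,.0035),("jawT",292,194,30,.0035),("refT",212,269,34,.0035)): print(n,find(im,u,v,r,z))
a=cv2.resize(im[180:300,170:330],None,fx=2.5,fy=2.5,interpolation=2);b=cv2.resize(im[180:300,330:490],None,fx=2.5,fy=2.5,interpolation=2)
cv2.imwrite("pics/c1.png",np.hstack([a,b]))
go(.422,-.1615,.12,0)
E
```

```text
redT [447.7 154.8  73.8  74.4 105. ]
levT [580.1 346.7  90.1  90.2  82. ]
jawT [599.7 156.5  76.1  98.2 100.9]
refT [439.1 324.7  91.6 117.3  85.3]
t 0.2 pos [0.1784 0.5463 0.2551] yaw 71.9 j6 -0.21 w 0.0882 shift [-4.514 -5.97   1.357] turn 2.3968498892431795
```

View pics/c1.png

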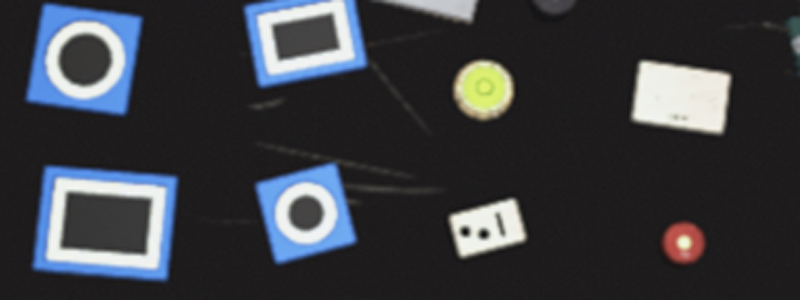

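The crop confirms all four objects and trays, with the silhouettes centred and the measured angles plausible. I'll start with the red mount.

```bash
for i in 1 2 3 4 5 6; do python3 -m handwheel '[[1,-0.25,-0.33,0.05,0],[1,-0.5,-0.66,0.1,0],[1,-0.75,-1,0.16,0],[1,-0.75,-1,0.16,0],[1,-0.75,-1,0.16,0]]'; done; python3 -c "
from h import *
go(.422,-.1615,.08,90)"
```

```text
time: 0.62
position: [0.2191, 0.4265, 0.2392]
orientation: [-0.0, 0.159, 0.987, -0.0]
contact_force: [0.4, 0.8, 0.9]
width: 0.0882
grasp_force: 0.0
time: 1.03
position: [0.2601, 0.3094, 0.2241]
orientation: [0.0, 0.159, 0.987, 0.001]
contact_force: [-0.6, -0.3, 0.9]
width: 0.0884
grasp_force: 0.0
time: 1.45
position: [0.3007, 0.1912, 0.2084]
orientation: [0.001, 0.159, 0.987, 0.001]
contact_force: [-0.2, -0.4, 0.3]
width: 0.0883
grasp_force: 0.0
time: 1.87
position: [0.3407, 0.0732, 0.1922]
orientation: [0.0, 0.159, 0.987, 0.0]
contact_force: [0.1, 0.6, 0.4]
width: 0.0882
grasp_force: 0.0
time: 2.28
position: [0.3808, -0.044, 0.1758]
orientation: [-0.0, 0.157, 0.988, 0.001]
contact_force: [-0.5, 0.3, 0.1]
width: 0.0881
grasp_force: 0.0
time: 2.7
position: [0.4211, -0.1617, 0.1594]
orientation: [-0.001, 0.157, 0.988, 0.001]
contact_force: [-0.6, 0.6, -0.9]
width: 0.0883
grasp_force: 0.0
t 2.7 pos [ 0.4211 -0.1617  0.1594] yaw 72.0 j6 -1.89 w 0.0883 shift [-0.009  0.003  0.794] turn -0.6004332567128069
```

```bash
python3 -m handwheel '[[1,0,0,0.4,0],[1,0,0,0.8,0],[1,0,0,0.95,0],[1,0,0,0.95,0],[1,0,0,0.95,0]]'|head -2; python3 - <<'E'
from h import *
im=read_camera("scene"); im2=read_camera("top")
# predicted centres, for a check of both cameras
for n,p in(("red",(.422,-.1616,.009)),("lev",(.552,.004,.0075)),("jaw",(.4345,.002,.01)),("ref",(.546,-.1636,.006)),("rT",(.4477,.1548,.003))):
    u,v=proj("scene",p);cv2.circle(im,(round(u),round(v)),2,(255,0,255),-1)
a=cv2.resize(im[220:390,240:480],(720,510),interpolation=2)
cv2.imwrite("pics/s1.png",a)
E
```

```text
time: 3.12
position: [0.4199, -0.1604, 0.0647]
```

View pics/s1.png

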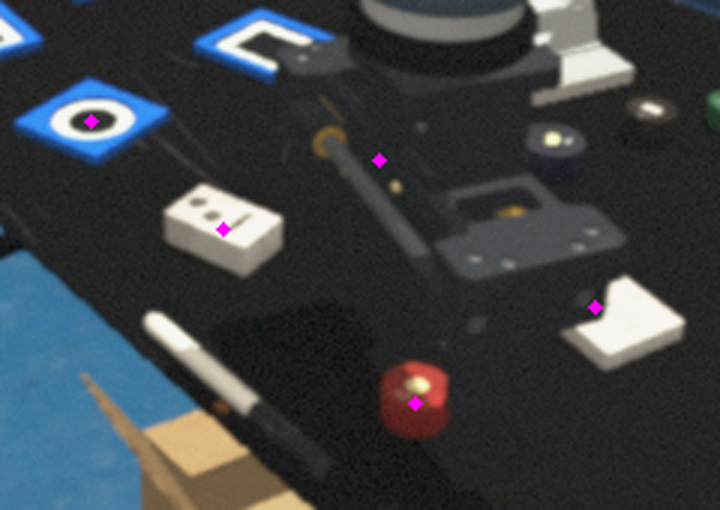

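The calibrated points sit on the red mount (415,403), the jaw block (223,229) and the red tray's silhouette (91,121), so the poses agree in both cameras. Now I'll descend and grip.

```bash
python3 -m handwheel '[[1,0,0,0.2,0],[1,0,0,0.35,0],[1,0,0,0.41,0],[1,0,0,0.41,0],[1,0,0,0.41,0]]'; python3 -m handwheel '[[0.2,0,0,0,0],[0.2,0,0,0,0],[0.2,0,0,0,0],[0.2,0,0,0,0],[0.2,0,0,0,0],[0.2,0,0,0,0],[0.2,0,0,0,0],[0.2,0,0,0,0],[0.2,0,0,0,0]]' 20
```

```text
time: 3.63
position: [0.4207, -0.1637, 0.0248]
orientation: [0.001, 0.157, 0.988, -0.0]
contact_force: [1.0, -0.4, 0.3]
width: 0.088
grasp_force: 0.0
time: 4.38
position: [0.42, -0.1635, 0.0237]
orientation: [-0.0, 0.157, 0.988, 0.0]
contact_force: [0.1, 0.2, 0.4]
width: 0.0314
grasp_force: 20.0
```

```bash
python3 -m handwheel '[[0.2,0,0,-0.1,0],[0.2,0,0,-0.3,0],[0.2,0,0,-0.6,0],[0.2,0,0,-0.8,0],[0.2,0,0,-0.8,0]]'; python3 -c "
from h import *
go(.4477,.1548,.10)"
```

```text
time: 4.8
position: [0.4225, -0.1652, 0.1083]
orientation: [0.003, 0.157, 0.988, -0.002]
contact_force: [0.7, -0.2, 0.1]
width: 0.0315
grasp_force: 20.0
t 4.8 pos [ 0.4225 -0.1652  0.1083] yaw 71.9 j6 -1.89 w 0.0315 shift [0.754 3.121 0.069] turn None
```

```bash
for i in 1 2 3 4; do python3 -m handwheel '[[0.2,0.06,0.26,0,0],[0.2,0.12,0.52,0,0],[0.2,0.19,0.78,0,0],[0.2,0.19,0.78,0,0],[0.2,0.19,0.78,0,0]]'|head -2;done;  python3 -m handwheel '[[0.2,0,0,0,0],[0.2,0,0,0,0],[0.2,0,0,0,0]]'; python3 - <<'E'
from h import *
go(.4477,.1548,.0265)
im=read_camera("scene")
cv2.imwrite("pics/s2.png",cv2.resize(im[200:320,190:350],(800,600),interpolation=2))
E
```

```text
time: 5.22
position: [0.4257, -0.0824, 0.1034]
time: 5.63
position: [0.4323, -0.0034, 0.1035]
time: 6.05
position: [0.4388, 0.0761, 0.1036]
time: 6.47
position: [0.4451, 0.1558, 0.1036]
time: 6.72
position: [0.4448, 0.1553, 0.1037]
orientation: [-0.0, 0.158, 0.987, -0.0]
contact_force: [-0.3, 0.3, -0.4]
width: 0.0312
grasp_force: 20.0
t 6.72 pos [0.4448 0.1553 0.1037] yaw 71.8 j6 -1.17 w 0.0312 shift [-0.029  0.004  0.772] turn None
```

View pics/s2.png

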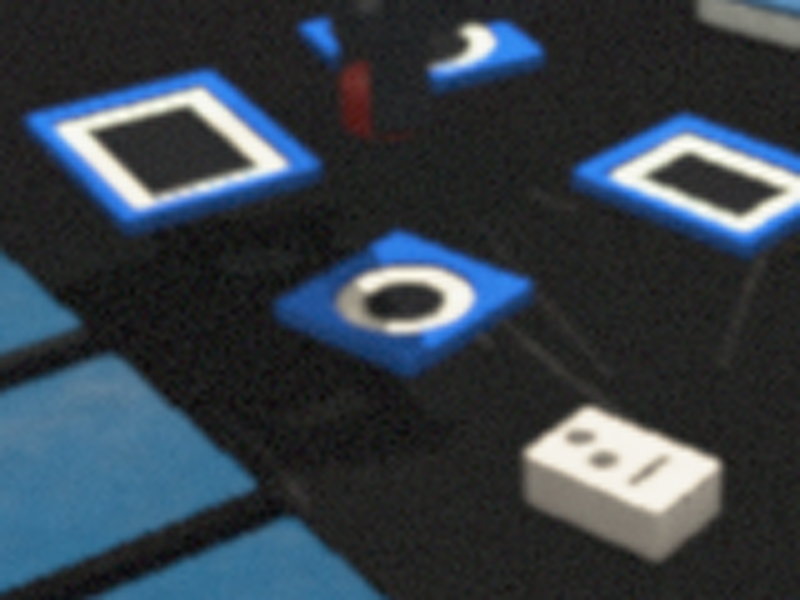

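The mount hangs above the tray, red at (370,100), with the empty recess at (405,298). I'll lower it.

```bash
python3 -m handwheel '[[0.2,-0.03,0,0.25,0],[0.2,-0.03,0,0.5,0],[0.2,-0.03,0,0.68,0],[0.2,-0.03,0,0.73,0],[0.2,-0.03,0,0.74,0],[0.2,-0.03,0,0.74,0],[0.2,-0.03,0,0.74,0]]'; python3 -m handwheel '[[0.2,0,0,0.005,0],[0.2,0,0,0.01,0],[0.2,0,0,0.015,0],[0.2,0,0,0.02,0],[0.2,0,0,0.025,0],[0.2,0,0,0.025,0],[0.2,0,0,0.025,0]]'
```

```text
time: 7.35
position: [0.4485, 0.1557, 0.0308]
orientation: [0.001, 0.157, 0.988, 0.0]
contact_force: [0.5, -0.9, -0.0]
width: 0.0313
grasp_force: 20.0
time: 7.93
position: [0.4474, 0.1558, 0.0272]
orientation: [-0.0, 0.157, 0.988, -0.0]
contact_force: [-0.0, -0.9, -0.4]
width: 0.0312
grasp_force: 20.0
```

```bash
python3 -m handwheel '[[0.2,0,0,0.004,0],[0.2,0,0,0.004,0],[0.2,0,0,0.004,0]]';python3 -m handwheel '[[0.2,0,0,0.004,0],[0.2,0,0,0.004,0],[0.2,0,0,0.004,0]]'
```

```text
time: 8.18
position: [0.4474, 0.1557, 0.0268]
orientation: [-0.0, 0.157, 0.988, -0.0]
contact_force: [0.7, -0.2, -0.5]
width: 0.0314
grasp_force: 20.0
time: 8.43
position: [0.4475, 0.1557, 0.0266]
orientation: [-0.0, 0.157, 0.988, -0.0]
contact_force: [-2.4, -0.0, 4.5]
width: 0.0313
grasp_force: 20.0
```

```bash
python3 -m handwheel '[[0.6,0,0,0,0],[0.6,0,0,0,0],[0.6,0,0,0,0],[0.6,0,0,0,0],[0.6,0,0,0,0]]';python3 -m handwheel '[[0.6,0,0,-0.1,0],[0.6,0,0,-0.4,0],[1,0,0,-0.8,0],[1,0,0,-0.8,0],[1,0,0,-0.8,-0.2],[1,0,0,-0.8,-0.4],[1,0,0,-0.8,-0.6],[1,0,0,-0.8,-0.6]]'; python3 -c "
from h import *
go(.552,.004,.10,90)"
```

```text
time: 8.85
position: [0.4475, 0.1557, 0.0263]
orientation: [-0.0, 0.157, 0.988, -0.0]
contact_force: [0.9, 0.9, 0.1]
width: 0.0532
grasp_force: 0.0
time: 9.52
position: [0.4477, 0.1558, 0.107]
orientation: [0.0, -0.001, 1.0, 0.0]
contact_force: [0.9, -0.3, 0.5]
width: 0.0876
grasp_force: 0.0
t 9.52 pos [0.4477 0.1558 0.107 ] yaw 90.1 j6 -1.49 w 0.0876 shift [-1.04  -1.52   0.071] turn 0.003967699614222416
```

```bash
for i in 1 2; do python3 -m handwheel '[[1,-0.2,-0.3,0,0],[1,-0.4,-0.6,0,0],[1,-0.52,-0.76,0,0],[1,-0.52,-0.76,0,0],[1,-0.52,-0.76,0,0]]'|head -2;done;  python3 -m handwheel '[[1,0,0,0.2,0],[1,0,0,0.4,0],[1,0,0,0.4,0],[1,0,0,0.4,0]]'; python3 - <<'E'
from h import *
go(.552,.004,.0235)
im=read_camera("scene")
cv2.imwrite("pics/s3.png",cv2.resize(im[200:320,220:420],(800,480),interpolation=2))
E
```

```text
time: 9.93
position: [0.4996, 0.079, 0.1065]
time: 10.35
position: [0.5507, 0.0041, 0.1061]
time: 10.68
position: [0.5491, 0.0054, 0.0654]
orientation: [-0.002, 0.0, 1.0, 0.001]
contact_force: [-0.1, -0.1, 1.0]
width: 0.0881
grasp_force: 0.0
t 10.68 pos [0.5491 0.0054 0.0654] yaw 90.0 j6 -1.78 w 0.0881 shift [-0.031 -0.015  0.419] turn None
```

View pics/s3.png

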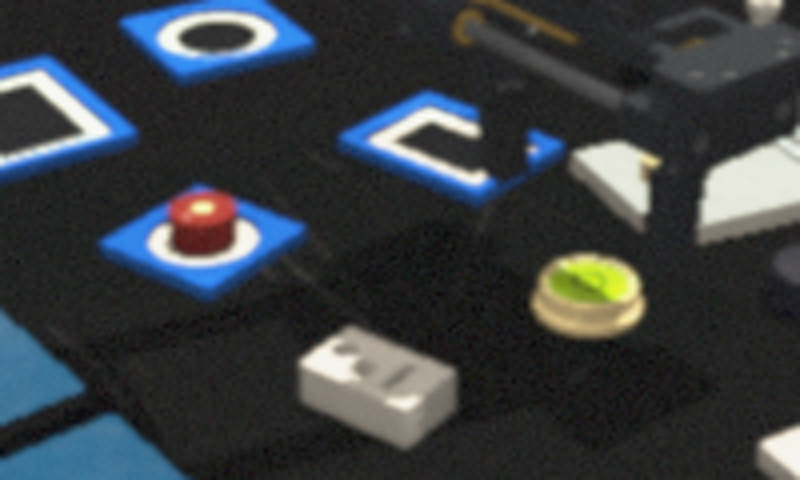

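The red mount stands centred in its recess at (203,225). The level at (588,295) lies between the fingers at (508,130) and (675,200). I'll descend and grip.

```bash
python3 -m handwheel '[[1,-0.02,0,0.15,0],[1,-0.02,0,0.3,0],[1,-0.02,0,0.4,0],[1,-0.02,0,0.415,0],[1,-0.02,0,0.415,0]]'; python3 -m handwheel '[[0.4,0,0,0,0],[0.4,0,0,0,0],[0.4,0,0,0,0],[0.4,0,0,0,0],[0.4,0,0,0,0],[0.4,0,0,0,0],[0.4,0,0,0,0],[0.4,0,0,0,0]]' 20;  python3 -m handwheel '[[0.4,0,0,-0.1,0],[0.4,0,0,-0.3,0],[0.4,0,0,-0.6,0],[0.4,0,0,-0.8,0],[0.4,0,0,-0.8,0],[0.4,0,0,-0.8,0]]'; python3 -c "
from h import *
go(.5801,.3467,.10)"
```

```text
time: 11.15
position: [0.553, 0.0039, 0.025]
orientation: [-0.0, 0.001, 1.0, 0.0]
contact_force: [0.3, -0.5, -0.2]
width: 0.0881
grasp_force: 0.0
time: 11.82
position: [0.5532, 0.0036, 0.0249]
orientation: [-0.0, 0.001, 1.0, 0.0]
contact_force: [0.1, 0.2, 0.5]
width: 0.0421
grasp_force: 19.5
time: 12.32
position: [0.5542, 0.0034, 0.1064]
orientation: [0.002, 0.001, 1.0, -0.0]
contact_force: [-0.6, -0.5, -1.8]
width: 0.0421
grasp_force: 19.4
t 12.32 pos [0.5542 0.0034 0.1064] yaw 89.9 j6 -1.78 w 0.0421 shift [-0.253  3.434  0.063] turn None
```

```bash
python3 - <<'E'
from h import *
im=read_camera("scene")
cv2.imwrite("pics/s4.png",cv2.resize(im[180:300,290:450],(800,600),interpolation=2))
E
```

```text
(no output)
```

View pics/s4.png

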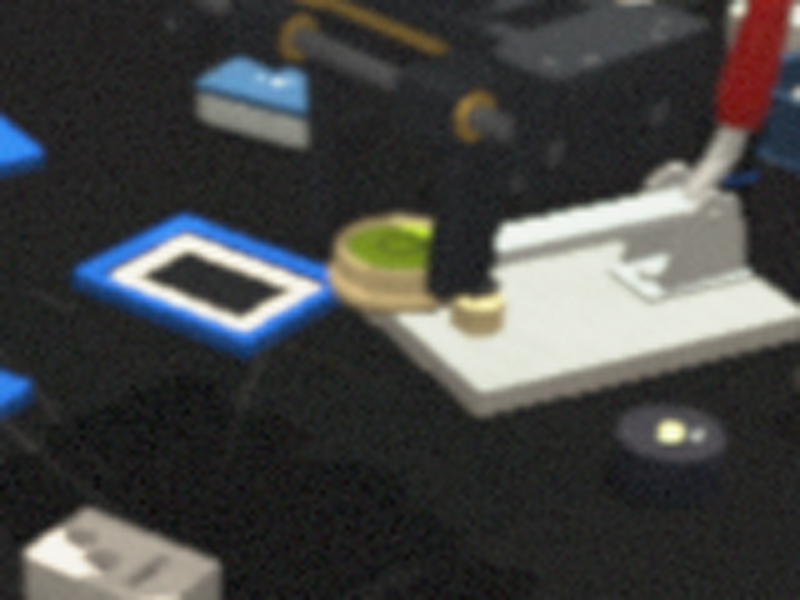

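The level (390,262) is held flat by its stepped upper rim, which explains the 42 mm width. On to its tray.

```bash
for i in 1 2 3 4; do python3 -m handwheel '[[0.4,-0.02,0.28,0,0],[0.4,-0.04,0.57,0,0],[0.4,-0.06,0.86,0,0],[0.4,-0.06,0.86,0,0],[0.4,-0.06,0.86,0,0]]'|head -2;done;  python3 -m handwheel '[[0.4,0,0,0,0],[0.4,0,0,0,0],[0.4,0,0,0,0]]'; python3 - <<'E'
from h import *
go(.5801,.3467,.0279)
E
```

```text
time: 12.78
position: [0.5579, 0.0909, 0.103]
time: 13.2
position: [0.5648, 0.1756, 0.1037]
time: 13.62
position: [0.5714, 0.2609, 0.1041]
time: 14.03
position: [0.5778, 0.3464, 0.1042]
time: 14.28
position: [0.578, 0.3457, 0.1047]
orientation: [-0.0, 0.002, 1.0, -0.0]
contact_force: [0.2, 0.4, -0.2]
width: 0.0425
grasp_force: 19.4
t 14.28 pos [0.578  0.3457 0.1047] yaw 89.8 j6 -1.2 w 0.0425 shift [-0.021  0.011  0.768] turn None
```

```bash
python3 -m handwheel '[[0.4,-0.02,0.01,0.25,0],[0.4,-0.02,0.01,0.5,0],[0.4,-0.02,0.01,0.68,0],[0.4,-0.02,0.01,0.73,0],[0.4,-0.02,0.01,0.75,0],[0.4,-0.02,0.01,0.75,0],[0.4,-0.02,0.01,0.75,0]]'; for i in 1 2 3; do python3 -m handwheel '[[0.4,0,0,0.005,0],[0.4,0,0,0.005,0],[0.4,0,0,0.005,0]]'|grep -E "pos|cont"; done
```

```text
time: 14.87
position: [0.5809, 0.3486, 0.0314]
orientation: [0.001, 0.001, 1.0, 0.0]
contact_force: [0.1, 0.2, -0.6]
width: 0.0425
grasp_force: 19.4
position: [0.5803, 0.3488, 0.0304]
contact_force: [0.0, -0.6, -1.3]
position: [0.5798, 0.3486, 0.029]
contact_force: [-0.8, -0.4, -1.0]
position: [0.5797, 0.3485, 0.0283]
contact_force: [0.2, 0.6, -1.3]
```

```bash
for i in 1 2; do python3 -m handwheel '[[0.4,0,0,0.004,0],[0.4,0,0,0.004,0],[0.4,0,0,0.004,0]]'|grep -E "pos|cont"; done
```

```text
position: [0.5798, 0.3485, 0.028]
contact_force: [0.5, -0.5, 0.0]
position: [0.5798, 0.3485, 0.0279]
contact_force: [-1.3, -0.4, 2.7]
```

```bash
python3 -m handwheel '[[0.6,0,0,0,0],[0.6,0,0,0,0],[0.6,0,0,0,0],[0.6,0,0,0,0],[0.6,0,0,0,0]]'|grep -E "width|grasp";python3 -m handwheel '[[0.7,0,0,-0.1,0],[0.7,0,0,-0.4,0],[0.7,0,0,-0.8,0],[0.7,0,0,-0.8,0],[0.7,0,0,-0.8,0]]'|head -2
for i in 1 2 3 4; do python3 -m handwheel '[[0.7,0.12,-0.28,0,0],[0.7,0.24,-0.57,0,0],[0.7,0.36,-0.86,0,0],[0.7,0.36,-0.86,0,0],[0.7,0.36,-0.86,0,0]]'|head -2;done
for i in 1 2 3; do python3 -m handwheel '[[0.7,0,0,0,0.2],[0.7,0,0,0,0.4],[0.7,0,0,0,0.6],[0.7,0,0,0,0.83],[0.7,0,0,0,0.83],[0.7,0,0,0,0.83]]'|head -2;done
python3 - <<'E'
from h import *
go(.4345,.0022,.0245,14.9)
im=read_camera("scene")
cv2.imwrite("pics/s5.png",cv2.resize(im[180:320,190:390],(800,560),interpolation=2))
E
```

```text
width: 0.0527
grasp_force: 0.0
time: 16.95
position: [0.5823, 0.3495, 0.1122]
time: 17.37
position: [0.5427, 0.2614, 0.1069]
time: 17.78
position: [0.5079, 0.1766, 0.1076]
time: 18.2
position: [0.4724, 0.0909, 0.108]
time: 18.62
position: [0.4366, 0.0048, 0.1081]
time: 19.12
position: [0.4362, 0.0061, 0.1078]
time: 19.62
position: [0.4357, 0.0053, 0.1077]
time: 20.12
position: [0.4354, 0.005, 0.1077]
t 20.12 pos [0.4354 0.005  0.1077] yaw 15.6 j6 -0.54 w 0.0616 shift [-0.024 -0.016  0.832] turn 0.023856276138217915
```

View pics/s5.png

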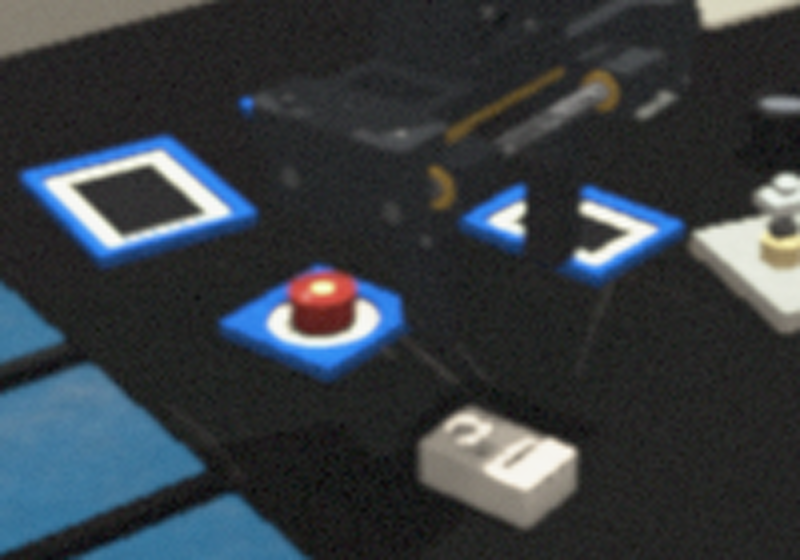

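The jaw block at (498,470) is between the fingers with its long side across the jaws, and the arm hides the level tray. I'll descend and grip.

```bash
python3 -m handwheel '[[0.7,-0.02,-0.01,0.25,0.02],[0.7,-0.02,-0.01,0.5,0.02],[0.7,-0.02,-0.01,0.7,0.02],[0.7,-0.02,-0.01,0.8,0.02],[0.7,-0.02,-0.01,0.83,0.02],[0.7,-0.02,-0.01,0.83,0.02],[0.7,-0.02,-0.01,0.83,0.02]]'; python3 -m handwheel '[[0.2,0,0,0,0],[0.2,0,0,0,0],[0.2,0,0,0,0],[0.2,0,0,0,0],[0.2,0,0,0,0],[0.2,0,0,0,0],[0.2,0,0,0,0]]' 30;  python3 -m handwheel '[[0.2,0,0,-0.1,0],[0.2,0,0,-0.3,0],[0.2,0,0,-0.6,0],[0.2,0,0,-0.8,0],[0.2,0,0,-0.8,0],[0.2,0,0,-0.8,0]]'; python3 -c "
from h import *
go(.5997,.1565,.10,10.9)"
```

```text
time: 20.75
position: [0.4355, 0.0024, 0.0253]
orientation: [0.0, 0.611, 0.792, 0.0]
contact_force: [-0.6, -1.0, -0.1]
width: 0.0614
grasp_force: 0.0
time: 21.33
position: [0.435, 0.0025, 0.0251]
orientation: [0.0, 0.611, 0.791, 0.0]
contact_force: [-2.4, 0.9, 7.0]
width: 0.0336
grasp_force: 30.0
time: 21.83
position: [0.4354, 0.0024, 0.1054]
orientation: [0.001, 0.611, 0.791, 0.001]
contact_force: [0.0, -0.4, -2.5]
width: 0.0339
grasp_force: 30.0
t 21.83 pos [0.4354 0.0024 0.1054] yaw 14.6 j6 -0.52 w 0.0339 shift [1.077 1.978 0.057] turn 0.12366446416319594
```

```bash
for i in 1 2; do python3 -m handwheel '[[0.2,0.13,0.25,0,0],[0.2,0.26,0.5,0,0],[0.2,0.4,0.75,0,0],[0.2,0.54,0.99,0,0.06],[0.2,0.54,0.99,0,0.06],[0.2,0.54,0.99,0,0.06]]'|head -2;done;  python3 -m handwheel '[[0.2,0,0,0,0],[0.2,0,0,0,0],[0.2,0,0,0,0]]'; python3 - <<'E'
from h import *
go(.5997,.1565,.0283,10.9)
im=read_camera("scene")
cv2.imwrite("pics/s6.png",cv2.resize(im[160:300,210:410],(800,560),interpolation=2))
E
```

```text
time: 22.33
position: [0.516, 0.0807, 0.1023]
time: 22.83
position: [0.6004, 0.1543, 0.1026]
time: 23.08
position: [0.6005, 0.1534, 0.1041]
orientation: [-0.0, 0.636, 0.771, -0.001]
contact_force: [0.3, -0.1, -3.2]
width: 0.0338
grasp_force: 30.0
t 23.08 pos [0.6005 0.1534 0.1041] yaw 11.0 j6 -0.13 w 0.0338 shift [ 0.032 -0.001  0.758] turn 0.001984827189071344
```

View pics/s6.png

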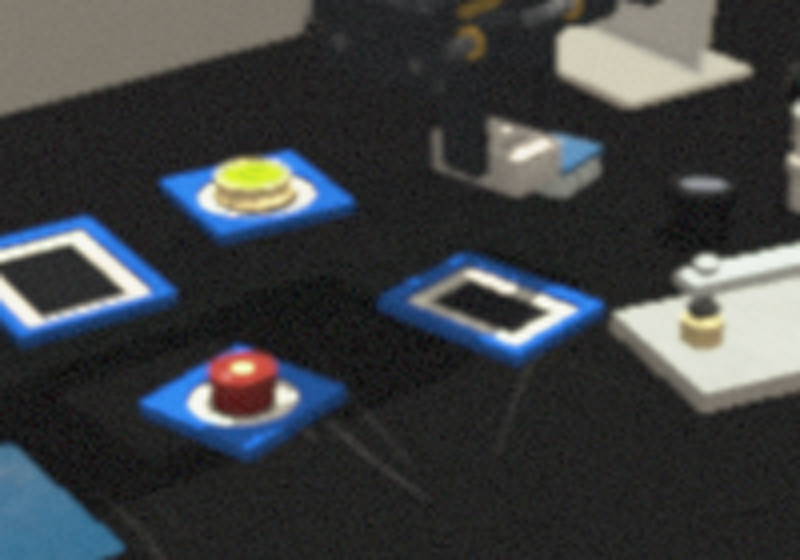

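The level sits centred in its recess (255,187). The jaw block (500,155) hangs over its tray (490,303). I'll lower it.

```bash
python3 -m handwheel '[[0.2,0.03,0,0.25,0],[0.2,0.03,0,0.5,0],[0.2,0.03,0,0.68,0],[0.2,0.03,0,0.72,0],[0.2,0.03,0,0.73,0],[0.2,0.03,0,0.73,0],[0.2,0.03,0,0.73,0]]'; for i in 1 2 3 4; do python3 -m handwheel '[[0.2,0,0,0.005,0],[0.2,0,0,0.005,0],[0.2,0,0,0.005,0]]'|grep -E "pos|cont"; done
```

```text
time: 23.72
position: [0.6022, 0.1573, 0.0332]
orientation: [0.001, 0.636, 0.772, 0.001]
contact_force: [0.3, -0.4, -2.7]
width: 0.0335
grasp_force: 30.0
position: [0.6015, 0.1574, 0.032]
contact_force: [-0.5, -0.8, -2.7]
position: [0.6009, 0.1573, 0.0306]
contact_force: [-0.4, -0.4, -3.2]
position: [0.6009, 0.1573, 0.03]
contact_force: [0.3, -0.5, -2.5]
position: [0.6009, 0.1573, 0.0296]
contact_force: [0.2, 0.5, -1.9]
```

```bash
for i in 1 2 3 4; do python3 -m handwheel '[[0.2,0,0,0.004,0],[0.2,0,0,0.004,0],[0.2,0,0,0.004,0]]'|grep -E "pos|cont"; done
```

```text
position: [0.601, 0.1573, 0.0292]
contact_force: [0.5, -0.5, -3.5]
position: [0.6009, 0.1573, 0.0288]
contact_force: [0.1, -0.3, -4.0]
position: [0.601, 0.1573, 0.0284]
contact_force: [0.2, -0.1, -2.6]
position: [0.601, 0.1573, 0.0281]
contact_force: [-0.8, 0.2, -2.3]
```

```bash
for i in 1 2; do python3 -m handwheel '[[0.2,0,0,0.004,0],[0.2,0,0,0.004,0],[0.2,0,0,0.004,0]]'|grep -E "pos|cont"; done
```

```text
position: [0.6011, 0.1574, 0.0282]
contact_force: [-3.0, -0.6, 4.6]
position: [0.6011, 0.1574, 0.0281]
contact_force: [-5.0, -0.2, 8.2]
```

```bash
python3 -m handwheel '[[0.55,0,0,0,0],[0.55,0,0,0,0],[0.55,0,0,0,0],[0.55,0,0,0,0]]'|grep -E "width|grasp";python3 -m handwheel '[[0.8,0,0,-0.1,0],[0.8,0,0,-0.4,0],[0.8,0,0,-0.8,0],[0.8,0,0,-1,0],[0.8,0,0,-1,0],[0.8,0,0,-1,0]]'|head -2
for i in 1 2; do python3 -m handwheel '[[0.8,-0.21,-0.28,0,0],[0.8,-0.42,-0.56,0,0],[0.8,-0.64,-0.84,0,0],[0.8,-0.64,-0.84,0,0],[0.8,-0.64,-0.84,0,0]]'|head -2;done
python3 -m handwheel '[[0.8,0,0,0,0.2],[0.8,0,0,0,0.4],[0.8,0,0,0,0.65],[0.8,0,0,0,0.65],[0.8,0,0,0,0.65]]'|head -2
python3 - <<'E'
from h import *
go(.5459,-.1636,.10,-8.6)
im=read_camera("top")
cv2.imwrite("pics/t2.png",cv2.resize(im[160:310,170:370],(800,600),interpolation=2))
E
```

```text
width: 0.0487
grasp_force: 0.0
time: 27.05
position: [0.6022, 0.1574, 0.1294]
time: 27.47
position: [0.5287, 0.0776, 0.1256]
time: 27.88
position: [0.4603, -0.0008, 0.1268]
time: 28.3
position: [0.4614, 0.0004, 0.1271]
t 28.3 pos [4.614e-01 4.000e-04 1.271e-01] yaw -8.2 j6 -0.11 w 0.0706 shift [-1.503  1.071  0.271] turn 0.012163786591017356
```

View pics/t2.png

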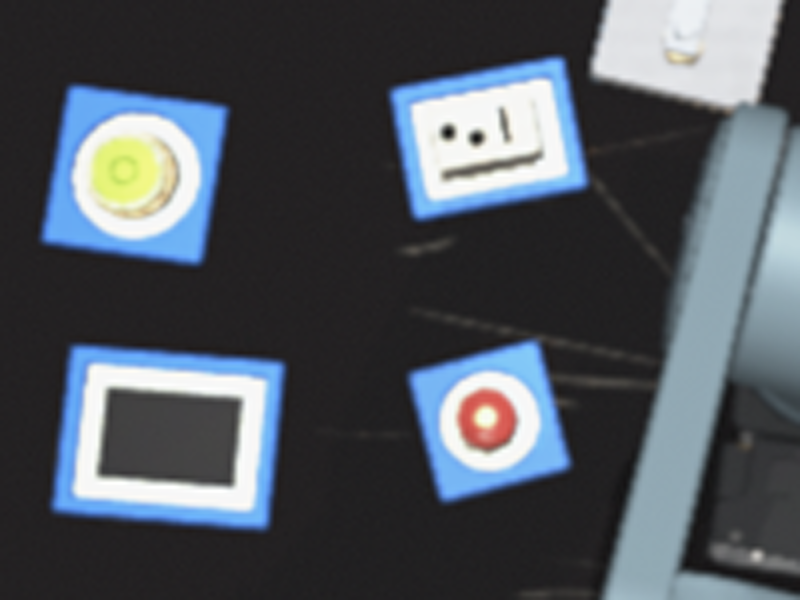

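From the top, the level (130,175), jaw block (490,140) and red mount (487,418) lie centred in their recesses. The reference block is next.

```bash
for i in 1 2; do python3 -m handwheel '[[0.8,-0.25,0.18,0.04,0],[0.8,-0.5,0.36,0.08,0],[0.8,-0.75,0.535,0.13,0],[0.8,-0.75,0.535,0.13,0],[0.8,-0.75,0.535,0.13,0]]'|head -2;done
python3 -m handwheel '[[0.8,0,0,0.15,0],[0.8,0,0,0.3,0],[0.8,0,0,0.3,0],[0.8,0,0,0.3,0],[0.8,0,0,0.3,0]]'|head -2
python3 - <<'E'
from h import *
go(.5459,-.1636,.0225,-8.6)
im=read_camera("scene")
cv2.imwrite("pics/s7.png",cv2.resize(im[220:370,340:540],(800,600),interpolation=2))
E
```

```text
time: 28.77
position: [0.5029, -0.0832, 0.1138]
time: 29.18
position: [0.5441, -0.1643, 0.1008]
time: 29.6
position: [0.5442, -0.1635, 0.0719]
t 29.6 pos [ 0.5442 -0.1635  0.0719] yaw -8.4 j6 -0.35 w 0.0703 shift [0.001 0.017 0.494] turn 0.006486915198829972
```

View pics/s7.png

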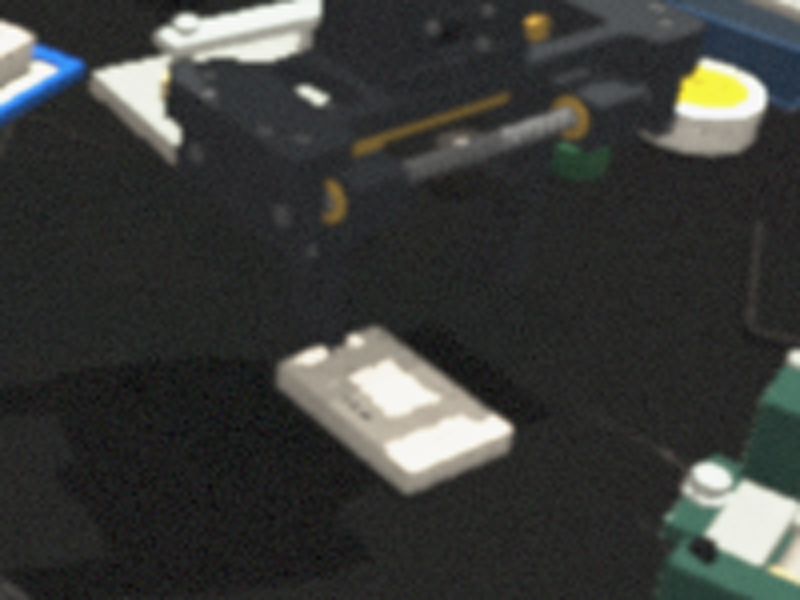

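The reference block (395,410) is beneath the open jaws, and the vise and press are clear. I'll descend and grip.

```bash
python3 -m handwheel '[[0.8,0,0.015,0.2,0],[0.8,0,0.015,0.38,0],[0.8,0,0.015,0.46,0],[0.8,0,0.015,0.485,0],[0.8,0,0.015,0.49,0],[0.8,0,0.015,0.49,0],[0.8,0,0.015,0.49,0]]'; python3 -m handwheel '[[0.4,0,0,0,0],[0.4,0,0,0,0],[0.4,0,0,0,0],[0.4,0,0,0,0],[0.4,0,0,0,0],[0.4,0,0,0,0]]' 35
```

```text
time: 30.23
position: [0.5464, -0.1651, 0.0233]
orientation: [0.001, 0.758, 0.653, 0.0]
contact_force: [-0.0, 0.9, -0.1]
width: 0.0705
grasp_force: 0.0
time: 30.73
position: [0.5457, -0.1649, 0.0226]
orientation: [0.0, 0.758, 0.653, -0.0]
contact_force: [-1.9, 0.3, 5.2]
width: 0.0497
grasp_force: 35.0
```

```bash
python3 -m handwheel '[[0.4,0,0,-0.1,0],[0.4,0,0,-0.3,0],[0.4,0,0,-0.6,0],[0.4,0,0,-0.9,0],[0.4,0,0,-0.9,0],[0.4,0,0,-0.9,0]]'; python3 -c "
from h import *
go(.4391,.3247,.11,-4.7)"
```

```text
time: 31.23
position: [0.5467, -0.1652, 0.1138]
orientation: [0.002, 0.758, 0.653, 0.001]
contact_force: [1.1, -0.1, -5.2]
width: 0.0493
grasp_force: 35.0
t 31.23 pos [ 0.5467 -0.1652  0.1138] yaw -8.5 j6 -0.35 w 0.0493 shift [ 4.687 -1.788  0.026] turn -0.12633544441679495
```

```bash
for i in 1 2 3 4 5; do python3 -m handwheel '[[0.4,0.25,-0.09,0,0],[0.4,0.5,-0.19,0,0],[0.4,0.75,-0.28,0,0],[0.4,0.94,-0.36,0,0],[0.4,0.94,-0.36,0,0],[0.4,0.94,-0.36,0,0]]'|head -2;done;  python3 -m handwheel '[[0.4,0,0,0,-0.12],[0.4,0,0,0,-0.12],[0.4,0,0,0,-0.12],[0.4,0,0,0,-0.12]]'; python3 - <<'E'
from h import *
go(.4391,.3247,.0256,-4.7)
E
```

```text
time: 31.73
position: [0.5222, -0.065, 0.1101]
time: 32.23
position: [0.5018, 0.0318, 0.1113]
time: 32.73
position: [0.4808, 0.1296, 0.1118]
time: 33.23
position: [0.4595, 0.2276, 0.112]
time: 33.73
position: [0.4379, 0.3257, 0.1119]
time: 34.07
position: [0.4377, 0.3255, 0.1122]
orientation: [0.0, 0.738, 0.675, -0.0]
contact_force: [0.9, -0.1, -3.8]
width: 0.0494
grasp_force: 35.0
t 34.07 pos [0.4377 0.3255 0.1122] yaw -5.1 j6 0.51 w 0.0494 shift [-0.006  0.014  0.866] turn -0.012460236502239753
```

```bash
python3 -m handwheel '[[0.4,0,0.01,0.25,0],[0.4,0,0.01,0.5,0],[0.4,0,0.01,0.7,0],[0.4,0,0.01,0.8,0],[0.4,0,0.01,0.83,0],[0.4,0,0.01,0.83,0],[0.4,0,0.01,0.83,0],[0.4,0,0.01,0.83,0]]'; for i in 1 2 3 4; do python3 -m handwheel '[[0.4,0,0,0.005,0],[0.4,0,0,0.005,0],[0.4,0,0,0.005,0]]'|grep -E "pos|cont"; done
```

```text
time: 34.73
position: [0.4392, 0.3271, 0.0307]
orientation: [0.0, 0.737, 0.676, 0.001]
contact_force: [-0.3, 0.5, -4.0]
width: 0.0493
grasp_force: 35.0
position: [0.4384, 0.3268, 0.0294]
contact_force: [0.4, 1.1, -4.4]
position: [0.438, 0.3266, 0.0282]
contact_force: [-0.6, 0.3, -4.5]
position: [0.438, 0.3266, 0.0276]
contact_force: [0.6, -0.4, -4.1]
position: [0.438, 0.3266, 0.0272]
contact_force: [0.4, -1.0, -3.8]
```

```bash
for i in 1 2 3 4; do python3 -m handwheel '[[0.4,0,0,0.004,0],[0.4,0,0,0.004,0],[0.4,0,0,0.004,0]]'|grep -E "pos|cont"; done
```

```text
position: [0.4381, 0.3265, 0.0268]
contact_force: [-0.0, 0.2, -4.3]
position: [0.438, 0.3266, 0.0264]
contact_force: [-0.5, -0.2, -3.4]
position: [0.438, 0.3266, 0.026]
contact_force: [-0.0, 0.3, -3.9]
position: [0.4381, 0.3266, 0.0257]
contact_force: [-0.2, 0.8, -4.0]
```

```bash
for i in 1 2; do python3 -m handwheel '[[0.4,0,0,0.003,0],[0.4,0,0,0.003,0],[0.4,0,0,0.003,0]]'|grep -E "pos|cont"; done
```

```text
position: [0.4381, 0.3266, 0.0256]
contact_force: [-0.9, -0.4, 0.5]
position: [0.4381, 0.3266, 0.0256]
contact_force: [-2.5, -1.5, 5.2]
```

The block has touched the floor. I'll release, lift and check.

```bash
python3 -m handwheel '[[0.75,0,0,0,0],[0.75,0,0,0,0],[0.75,0,0,0,0],[0.75,0,0,0,0]]'|grep -E "width|grasp";python3 -m handwheel '[[0.8,0,0,-0.1,0],[0.8,0,0,-0.4,0],[0.8,0,0,-0.8,0],[0.8,0,0,-1,0],[0.8,0,0,-1,0],[0.8,0,0,-1,0]]'|head -2
python3 -m handwheel '[[0.8,-0.4,0,-0.3,0],[0.8,-0.8,0,-0.6,0],[0.8,-1,0,-0.8,0],[0.8,-1,0,-0.8,0],[0.8,-1,0,-0.8,0]]'|head -2
python3 -m handwheel '[[0.8,-0.4,0,0,0],[0.8,-0.8,0,0,0],[0.8,-1,0,0,0],[0.8,-1,0,0,0],[0.8,-1,0,0,0]]'
python3 - <<'E'
from h import *
a=read_camera("scene");b=read_camera("top")
cv2.imwrite("pics/f.png",np.hstack([cv2.resize(a[180:300,180:380],(400,300),interpolation=2),cv2.resize(b[170:310,170:330],(400,300),interpolation=2)]))
E
```

```text
width: 0.0658
grasp_force: 0.0
time: 38.07
position: [0.4392, 0.3271, 0.1271]
time: 38.48
position: [0.43, 0.2259, 0.2055]
time: 38.9
position: [0.4201, 0.1274, 0.2032]
orientation: [-0.001, 0.737, 0.676, -0.001]
contact_force: [-0.6, -0.0, 0.5]
width: 0.0703
grasp_force: 0.0
```

View pics/f.png

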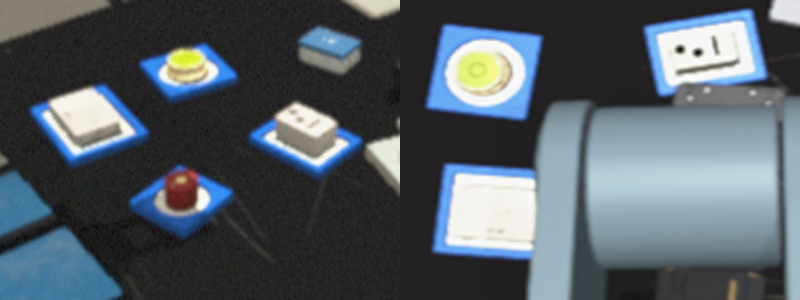

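In the scene view all four are flat and centred in their recesses: reference (85,115), level (187,65), jaw block (305,130), red mount (182,190). The gripper touches nothing.

```bash
python3 -c "
from plant import robot
print(robot.close_job())"
```

```text
the job is handed in; nothing more can be done
None
```

The red mount, spirit level, jaw block and reference block are each set down flat in their matching blue trays, in that order, and the job was handed in after about 39 s of robot time.

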